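# Gauge the tile saw's disc and hold its guard open

### The arm

A 6-joint arm with a two-finger parallel gripper is mounted at the origin on the work surface. World frame = base frame: x ahead of the robot, y to its left, z up, the work surface at z = 0. Lengths are in mm, angles in degrees, forces in N, time in s.
With the tool pointing down it reaches from about 350 to 850 mm from the base axis. Payload 8.1 kg.
Tool frame: the origin (TCP) lies midway between the tips of the shut fingers; the grasp point (between the pads) lies 19 mm behind it; z points along the fingers, y is the line along which they close (so a half turn about z gives the same grasp; the last joint's range is limited). The gripper opens to 85 mm and grips with 20 to 120 N. Pads are 22 mm wide; open, the fingers measure 114 mm over their backs; the gripper's body (76 mm by 85 mm) begins 54 mm behind the grasp point. The pads swing forward as they close: fully open they stand 13 mm farther back than shut.
Start: joints at [-4.893, 7.471, 85.268, -0, 87.261, -4.893], TCP at [600.004, 0.022, 231.292] pointing down, gripper open.
Joint ranges: [-169.43, 169.43], [-51.17, 129.36], [1.28, 143.12], [-76.62, 256.62], [0, 156.53], [-152.29, 152.29]. Speed limits (degrees/s): [136.94, 136.94, 159.86, 180, 180, 180].

### API

Orientations are given as [roll, pitch, yaw] about the fixed x, y, z axes, in that order (R = Rz(yaw) Ry(pitch) Rx(roll)).
In Python, from bench import r gives the robot as it stands.
- The arm moves only by the tool apply_moves, never from a script. Its argument "steps" is a list of rows, each a list of 7 numbers: the opening, from -1 (shut) to 1 (fully open), then the shift along the tool's x, y, z in mm, then the turn, a rotation vector about the tool's x, y, z in units of 5 degrees (1.0 is 5 degrees). A call has exactly 8 rows; each row shifts and turns the commanded pose from where the row before left it, along the tool's axes as they then stand; what a row does not reach is not made up. A row lasts 1/10 s, in which the tool goes at most 50 mm and 8.59 degrees, less where a joint would pass 70% of its speed; a pose out of reach is approached as far as the arm can. A call is refused whole if a number of a shift passes 50 or a number of a turn 1, either way. A call with a gripper value outside its range is refused whole. The fingers move at their own pace and stop on an object; "squeeze" is the grip in N (left out, the last holds). Time passes only in rows, so rows that do not move let the fingers close, or fill a call up. It gives the time, the measured TCP pose, the force, the opening and the grip force at its end, in the units of the state.
- r.sense(): the state, without advancing time (a new reading comes with each control period).
- r.snapshot(name): name is "scene" or "side" or "wrist"; returns a dict with "color" (384x512x3 uint8, blue, green, red), "depth" (384x512 float32, mm along the optical axis (not along the pixel's ray), 0 where there is no reading), "mtx" (3x3 intrinsics, pixels), "T" (4x4, takes a point from camera to world coordinates); the wrist camera has in their place "hand_eye" (4x4, takes a point from camera to tool coordinates, whose origin is the TCP and whose axes are the flange's). Camera axes: x right, y down, z forward; pixel columns grow to the right and rows downward; lengths in mm; the calibration is good to about 2 mm. A picture is of the moment at which its call begins: read the wrist's pose just before it.
- r.hand_in(): hands the job in; it is judged then, once.
The state is a dict: "time": time; "joint_pos": joint angles; "qd": joint speeds; "joint_efforts": joint torques, N m; "tool_pos": TCP position; "tcp_rot": TCP orientation; "ft_force": force on the tool from outside, world axes, zero at the start; "wrist_torque": the same for the moment, N m; "finger_gap": finger opening in mm; "grip_force": force on a finger pad.
Only numpy, scipy, OpenCV 4.12 (cv2) and the standard library are available. Lean on these libraries where they do the work, as an engineer would, in place of code of your own. Each camera call takes 0.05 s, during which the arm holds its last target. There are 200 camera calls.

### The job

Take the red-headed height gauge out of its stand, push its blade down into the slot in the tile saw's table until the head's shoulders sit on the table, and let go of it. Then lift the yellow disc guard by its red bar and hold it 50 degrees open (within 5 degrees) so that I can read the disc against the gauge: finish while still holding the guard steady there, because it springs shut when let go. Leave everything else where it stands.

Things in the scene. Friction and masses are not known exactly. Their poses are not given: they have to be found in the camera images.
- saw: benchtop tile saw, blue housing with an aluminium table 320 (x) x 280 (y) mm whose top is 125 mm above the bench; fixed. Origin on the bench under its centre; x points to the hinge end (away from the robot at yaw 0), y to the left, z up. The steel disc stands up 30 mm through the table in the plane y = 50 mm, under the yellow guard; behind the guard stands the hinge post, 40 mm high
- slot (a point): centre of the mouth of the gauge slot, level with the table top, 20 mm towards the hinge end and 80 mm right of the saw's centre. The slot is 10 mm along the saw's x, 36 mm along its y, 30 mm deep, with a 1.5 mm chamfer, outlined in black. Axes as the saw's
- gauge: loose height gauge with a RED head, 60 g: steel blade 5 mm thick (its x) x 28 mm wide (its y) x 25 mm long, below a red head 16 (x) x 50 (y) x 30 (z) mm. Same shape turned by half a turn. Origin at the lower end of the blade, z up along the gauge; the head reaches from z = 25 to 55 mm. It starts standing in a slot of the stand, head resting on the stand's top, thin direction along the stand's x
- gauge_shoulder (a point): point on the gauge's axis at the underside of its red head, 25 mm above the gauge's origin; comes level with the slot mouth when the gauge is fully in
- stand: fixed wooden gauge stand 60 (x) x 150 (y) x 60 (z) mm with two slots (10 x 36 mm, 32 mm deep) 36 mm either side of its centre along y, one gauge in each; origin under its centre. It stands left or right of the saw
- guard (a joint): opening angle of the yellow guard, rad: 0 closed (down), grows as its robot-side end is lifted, stop at 1.31; 50 degrees is 0.873. Its own weight (about 0.3 kg) and a spring shut it from any angle: about 2 to 4 N upward at the bar lifts it and holds it open
- guard_hinge (a point): centre of the guard's hinge axis, which runs along the saw's y; 120 mm towards the hinge end and 50 mm left of the saw's centre, 25 mm above its table
- bar_left (a point): a place to pinch the red bar, 50 mm left of the guard's middle. The bar is round, 12 mm diameter, 160 mm long along the saw's y, across the robot-side end of the 36 mm wide guard: 62 mm of it stick out on each side, with 18 mm balls at the ends. It can turn between the finger pads, so the tool may keep pointing down
- bar_right (a point): the same place on the right-hand side of the bar, 50 mm right of the guard's middle. With the guard closed the bar's axis is 190 mm from the hinge axis towards the robot and 15 mm above it (40 mm above the saw's table); lifted, it moves on a circle about the hinge axis
- blue_gauge: a second gauge of exactly the same shape and size, but with a BLUE head, in the other slot of the stand; not to be used. Origin at the lower end of its blade
- tile_offcut: terracotta tile offcut, 50 x 70 x 8 mm, lying flat on the saw's table at its robot-side right corner; origin under its centre. Leave it
- paint_can: steel paint can, 90 mm diameter, 110 mm tall, standing on the bench on the other side of the saw from the gauge stand; origin under its centre. Leave it
- screw_jar: glass jar with an orange cap, 64 mm diameter, 80 mm tall, on the bench; origin under its centre. Leave it
- tape: yellow tape measure, 60 x 35 x 60 mm, on the bench; origin under its centre. Leave it
- screwdriver: screwdriver lying on the bench on the left side. Leave it

How it is judged:
By the outcome, as a careful person would: the job done as asked, in the order asked, and still so for the second after the job is handed in, while the arm keeps its last pose, push and grip.
It also fails if it takes over 61 s, if anything falls off the work surface, if the arm or the gripper's body presses on something with over 40 N, if the wrist force passes 120 N, or if a joint passes its speed limit or range.

## Working session

There is one attempt and no reset: what is moved stays moved. The work goes in short steps, Python scripts to look and compute and a tool call to move; the robot and the scene stay as the last step left them, time stands still between calls to the robot, and variables do not carry over. Pictures are saved under pics/ and viewed, at most 10 in all, crops included, and the job is handed in when it is done.

Besides the shell and the picture viewer there is one more tool, called after "Call:" as name(argument=value, ...) on one line, values as JSON. apply_moves: Moves the arm, as the interface text tells. Its arguments: {"type":"object","properties":{"steps":{"type":"array"},"squeeze":{"type":"number"}},"required":["steps"]}

```bash
mkdir -p pics; ls
cat > h.py <<'E'
import numpy as np, cv2
from bench import r
from scipy.spatial.transform import Rotation as Ro
def snap(n):
    s=r.sense(); d=r.snapshot(n)
    if n=="wrist":
        T=np.eye(4); T[:3,:3]=Ro.from_euler('xyz',s['tcp_rot'],degrees=True).as_matrix(); T[:3,3]=s['tool_pos']
        d['T']=T@d['hand_eye']
    return d
def cloud(d):
    h,w=d['depth'].shape; v,u=np.mgrid[:h,:w]; z=d['depth']
    K=d['mtx']; p=np.stack([(u-K[0,2])/K[0,0]*z,(v-K[1,2])/K[1,1]*z,z],-1)
    p=p@d['T'][:3,:3].T+d['T'][:3,3]; p[z==0]=np.nan
    return p
def ray(d,u,v,h):
    K=d['mtx']; a=d['T'][:3,:3]@np.array([(u-K[0,2])/K[0,0],(v-K[1,2])/K[1,1],1]); o=d['T'][:3,3]
    return o+a*(h-o[2])/a[2]
def hsv(d): return cv2.cvtColor(d['color'],cv2.COLOR_BGR2HSV)
E
python3 - <<'E'
from h import *
print(r.sense())
a=[snap(n) for n in("scene","side","wrist")]
for n,d in zip("abc",a): np.savez('pics/'+n,**d); print(d['T'].round(2).tolist(),d['mtx'].tolist())
m=np.hstack([a[0]['color'],a[1]['color']]); cv2.imwrite('pics/scene.png',a[0]['color']);cv2.imwrite('pics/side.png',a[1]['color'])
E
```

```text
pics
{'time': 0.0, 'joint_pos': array([-4.89499085e+00,  7.51505305e+00,  8.53291065e+01,  2.97774617e-03,
        8.72605269e+01, -4.89346125e+00]), 'qd': array([-0.07896637,  0.05721014,  0.00597432, -0.05075798, -0.0160423 ,
       -0.00261257]), 'joint_efforts': array([-1.90700346e-03, -5.69404185e+01, -5.00557995e+01, -2.19391650e-04,
        1.44415747e-02,  7.24149572e-05]), 'tool_pos': array([5.99460697e+02, 6.73119487e-02, 2.30246650e+02]), 'tcp_rot': array([-1.79895949e+02, -1.18933215e-02,  8.99983146e+01]), 'ft_force': array([-0.58230454,  0.5961008 ,  1.95305724]), 'wrist_torque': array([-0.01017782,  0.02685797,  0.0344364 ]), 'grip_force': 0.0, 'finger_gap': 85.68872173551247}
[[-0.79, 0.42, -0.45, 1165.81], [0.61, 0.55, -0.57, 815.3], [0.01, -0.72, -0.69, 1070.41], [0.0, 0.0, 0.0, 1.0]] [[411.11657156209156, 0.0, 261.67260941064166], [0.0, 411.11657156209156, 196.45412314805642], [0.0, 0.0, 1.0]]
[[1.0, -0.05, 0.06, 490.79], [-0.07, -0.56, 0.83, -1039.01], [-0.01, -0.83, -0.56, 840.99], [0.0, 0.0, 0.0, 1.0]] [[358.4919663113096, 0.0, 252.51645373372824], [0.0, 358.4919663113096, 188.15657807851704], [0.0, 0.0, 1.0]]
[[1.0, -0.0, -0.0, 599.56], [-0.0, -0.96, -0.28, 70.1], [-0.0, 0.28, -0.96, 372.43], [0.0, 0.0, 0.0, 1.0]] [[344.10674083113435, 0.0, 257.5711485440983], [0.0, 344.10674083113435, 190.02665460123092], [0.0, 0.0, 1.0]]
```

View pics/scene.png

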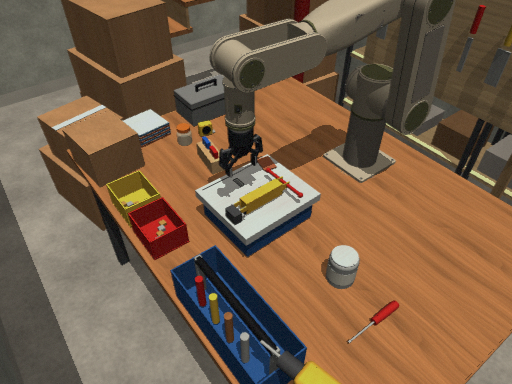

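View pics/side.png

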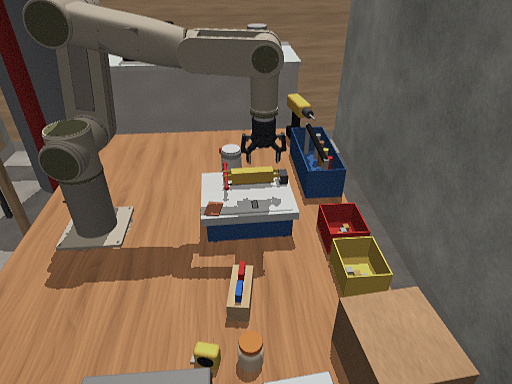

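The scene view shows the saw mid-picture with the bar at about (285,182). The side view shows the stand right of the saw at about (240,290), with the red gauge at (241,270), the blue gauge at (239,290) and the slot at (255,204).

```bash
cat > m.py <<'E'
from h import *
def L(n): return dict(np.load(f'pics/{n}.npz'))
def rep(name,P,m):
    q=P[m]; q=q[~np.isnan(q[:,0])]
    if len(q)<5: print(name,len(q));return
    c,(w,h),a=cv2.minAreaRect(q[:,:2].astype(np.float32)); print(name,len(q),'rect c',np.round(c,1),'wh',round(w,1),round(h,1),'ang',round(a,2),'z',np.percentile(q[:,2],[2,50,98]).round(1))
if __name__=="__main__":
    for n in 'abc':
        d=L(n); P=cloud(d); H=hsv(d); h,s,v=[H[...,i].astype(int) for i in range(3)]
        reg=(P[...,0]>350)&(P[...,0]<850)&(P[...,1]>-420)&(P[...,1]<300)
        Z=P[...,2]; print('---',n)
        red=((h<8)|(h>172))&(s>150)&(v>60)
        rep('red head',P,red&reg&(P[...,1]<-170)&(abs(Z-90)<5))
        rep('blue head',P,(h>105)&(h<130)&(s>130)&reg&(P[...,1]<-170)&(abs(Z-90)<5))
        rep('stand top',P,reg&(P[...,1]<-150)&(abs(Z-60)<4))
        rep('table',P,reg&(P[...,1]>-250)&(abs(Z-125)<4)&(s<60))
        rep('bar',P,red&reg&(P[...,1]>-150)&(Z>150)&(Z<185))
        rep('guard',P,(h>20)&(h<35)&(s>140)&reg&(P[...,1]>-150)&(Z>140)&(Z<230))
        rep('slot/black',P,(v<45)&reg&(P[...,1]>-200)&(abs(Z-125)<5))
E
python3 m.py; python3 -c "
from m import *
d=L('c');b=L('b')['color'][150:340,180:320]
cv2.imwrite('pics/w.png',np.hstack([d['color'],cv2.resize(b,(283,384),interpolation=2)]))"
```

```text
--- a
red head 64 rect c [ 668.  -248.3] wh 379.2 47.8 ang 23.91 z [85.4 88.2 92.6]
blue head 28 rect c [ 500.8 -387.5] wh 54.4 16.4 ang 81.57 z [85.2 89.  94.7]
stand top 230 rect c [ 655.3 -287.7] wh 406.0 226.0 ang 7.03 z [56.2 59.3 63.8]
table 3579 rect c [607.2  34.8] wh 516.1 365.1 ang 20.09 z [121.2 123.8 127.7]
bar 121 rect c [473.1  59.9] wh 20.1 176.1 ang 2.88 z [162.8 168.4 172.8]
guard 531 rect c [564.8  63.9] wh 195.7 39.7 ang 1.84 z [143.6 179.7 184.3]
slot/black 15 rect c [701.8  87.4] wh 450.7 86.5 ang 56.5 z [122.1 125.4 129.8]
--- b
red head 109 rect c [ 665.  -254.7] wh 380.3 50.1 ang 22.85 z [85.4 88.  90.9]
blue head 90 rect c [ 495.9 -394.8] wh 50.4 14.9 ang 81.18 z [85.6 88.6 91.3]
stand top 681 rect c [ 652.4 -285.3] wh 405.5 236.7 ang 6.58 z [56.3 58.6 63. ]
table 2850 rect c [6.129e+02 4.000e-01] wh 285.4 469.2 ang 89.56 z [121.2 123.2 126.2]
bar 76 rect c [468.7  52.1] wh 13.4 170.4 ang 1.65 z [163.6 168.1 171.8]
guard 159 rect c [668.1 100.3] wh 429.7 103.1 ang 22.49 z [141.7 165.7 181.7]
slot/black 25 rect c [671.5 104.4] wh 416.4 167.2 ang 38.3 z [120.6 122.6 129.2]
--- c
red head 0
blue head 0
stand top 0
table 89364 rect c [545.   -2.5] wh 259.5 318.9 ang 89.94 z [123.2 124.6 126. ]
bar 5145 rect c [471.5  44.2] wh 15.8 146.9 ang 2.82 z [164.2 169.  172. ]
guard 19317 rect c [563.5  60.1] wh 204.5 37.3 ang 1.85 z [170.  181.7 183.1]
slot/black 715 rect c [529.3 -83.2] wh 154.7 68.2 ang 2.08 z [123.8 125.2 128.4]
```

View pics/w.png

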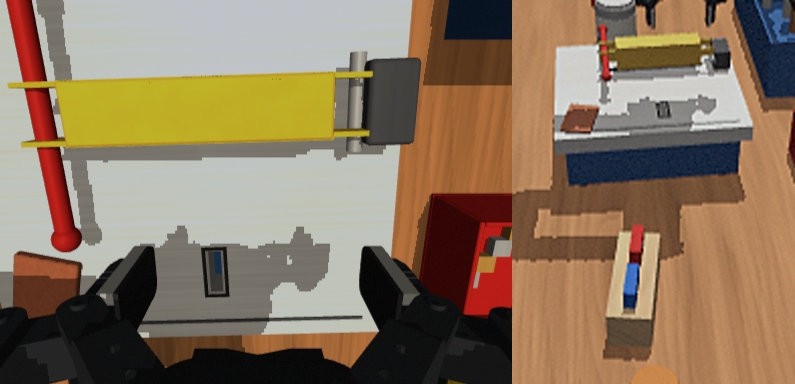

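The wrist view shows the slot at (215,272), the guard running along x with a small yaw, the bar at the left with its ball at (65,240), and the tile at (45,280). Next I'll move over the stand to get a close look.

Call:
apply_moves(steps=[[1, -42, -11, -2, 0, 0, 0], [1, -42, -11, -2, 0, 0, 0], [1, -42, -11, -2, 0, 0, 0], [1, -42, -11, -2, 0, 0, 0], [1, -42, -11, -2, 0, 0, 0], [1, -42, -11, -2, 0, 0, 0], [1, -42, -11, -2, 0, 0, 0.9], [1, -42, -11, -2, 0, 0, 0.9]], squeeze=40)

```text
time: 0.95
tool_pos: [508.0, -336.5, 247.0]
tcp_rot: [-180.0, -0.0, 80.8]
ft_force: [0.8, 0.6, 0.8]
finger_gap: 85.5
grip_force: 0.0
```

Call:
apply_moves(steps=[[1, 0, 0, 0, 0, 0, 0], [1, 0, 0, 0, 0, 0, 0], [1, 0, 0, 0, 0, 0, 0], [1, 0, 0, 0, 0, 0, 0], [1, 0, 0, 0, 0, 0, 0], [1, 0, 0, 0, 0, 0, 0], [1, 0, 0, 0, 0, 0, 0], [1, 0, 0, 0, 0, 0, 0]])

```text
time: 1.75
tool_pos: [508.9, -334.7, 247.3]
tcp_rot: [180.0, 0.0, 81.0]
ft_force: [1.3, 0.3, -0.2]
finger_gap: 85.5
grip_force: 0.0
```

```bash
python3 - <<'E'
from m import *
print(r.sense()['tool_pos'],r.sense()['tcp_rot'])
d=snap('wrist'); np.savez('pics/d',**d)
P=cloud(d); H=hsv(d); h,s,v=[H[...,i].astype(int) for i in range(3)]
reg=(abs(P[...,0]-505)<90)&(abs(P[...,1]+355)<140); Z=P[...,2]
for t in (3,6):
  rep('red',P,((h<8)|(h>172))&(s>150)&reg&(abs(Z-90)<t))
  rep('blue',P,(h>105)&(h<130)&(s>130)&reg&(abs(Z-90)<t))
rep('stand',P,reg&(abs(Z-60)<3)&(s>40))
# saw from first wrist image: slot, table
d=L('c');P=cloud(d);H=hsv(d);v=H[...,2]
u=np.zeros(v.shape,np.uint8);u[235:310,190:240]=1
m=(v<60)&(u>0); ys,xs=np.nonzero(m); print(xs.min(),xs.max(),ys.min(),ys.max(),len(xs))
q=np.array([ray(d,x,y,125) for x,y in zip(xs,ys)]); print(cv2.minAreaRect(q[:,:2].astype(np.float32)))
E
python3 -c "
from m import *
cv2.imwrite('pics/d.png',L('d')['color'])"
```

```text
[ 508.87630844 -334.73857246  247.32548598] [1.79997736e+02 2.78158312e-03 8.10264828e+01]
red 1022 rect c [ 507.9 -321.3] wh 49.4 15.8 ang 81.19 z [88.1 89.6 91.1]
blue 817 rect c [ 497.2 -392.2] wh 49.7 15.2 ang 81.18 z [88.  89.6 91. ]
red 1022 rect c [ 507.9 -321.3] wh 49.4 15.8 ang 81.19 z [88.1 89.6 91.1]
blue 831 rect c [ 497.2 -392.2] wh 49.7 15.2 ang 81.18 z [87.2 89.6 91. ]
stand 6721 rect c [ 502.4 -357.8] wh 150.6 60.1 ang 81.4 z [58.1 59.6 61.2]
201 228 247 296 760
((564.9271850585938, -69.66532897949219), (19.753093719482422, 44.216148376464844), 1.6426829099655151)
```

View pics/d.png

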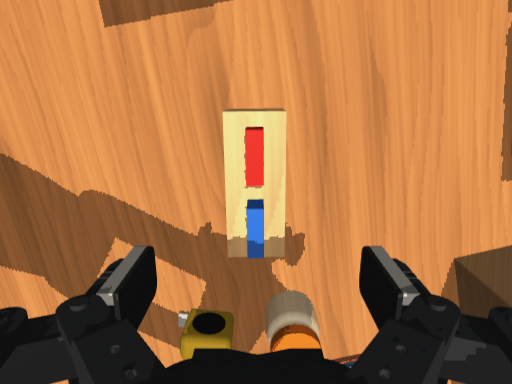

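The stand shows at about (255,180), with the red head at (255,156) and the blue head at (255,228). Both agree with the depth measurements, so I'll descend and grip.

Call:
apply_moves(steps=[[1, 13, -3, 20, 0, 0, 0], [1, 0, 0, 28, 0, 0, 0], [1, 0, 0, 28, 0, 0, 0], [1, 0, 0, 28, 0, 0, 0], [1, 0, 0, 25, 0, 0, 0], [1, 0, 0, 20, 0, 0, 0], [1, 0, 0, 18, 0, 0, 0], [1, 0, 0, 14, 0, 0, 0]])

```text
time: 2.6
tool_pos: [507.3, -321.3, 64.8]
tcp_rot: [-179.9, -0.0, 81.0]
ft_force: [0.4, -0.2, 0.1]
finger_gap: 85.7
grip_force: 0.0
```

Call:
apply_moves(steps=[[1, 0, 0, 0, 0, 0, 0], [1, 0, 0, 0, 0, 0, 0], [0, 0, 0, 0, 0, 0, 0], [-0.4, 0, 0, 0, 0, 0, 0], [-1, 0, 0, 0, 0, 0, 0], [-1, 0, 0, 0, 0, 0, 0], [-1, 0, 0, 0, 0, 0, 0], [-1, 0, 0, 0, 0, 0, 0]])

```text
time: 3.4
tool_pos: [508.1, -321.9, 66.7]
tcp_rot: [180.0, 0.0, 81.0]
ft_force: [-0.5, -0.3, 2.4]
finger_gap: 15.3
grip_force: 39.4
```

Call:
apply_moves(steps=[[-1, 0, 0, -5, 0, 0, 0], [-1, 0, 0, -10, 0, 0, 0], [-1, 0, 0, -15, 0, 0, 0], [-1, 0, 0, -20, 0, 0, 0], [-1, 0, 0, -25, 0, 0, 0], [-1, 0, 0, -25, 0, 0, 0], [-1, 0, 0, -25, 0, 0, 0], [-1, 0, 0, -15, 0, 0, 0]])

```text
time: 4.2
tool_pos: [508.8, -322.4, 210.4]
tcp_rot: [179.8, 0.1, 81.0]
ft_force: [0.1, 0.2, -0.3]
finger_gap: 15.1
grip_force: 39.1
```

Call:
apply_moves(steps=[[-1, 25, 3, 0, 0, 0, 0], [-1, 40, 6, 0, 0, 0, 0], [-1, 40, 5, 0, 0, 0, 0], [-1, 40, 5, 0, 0, 0, 0], [-1, 34, 4, 0, 0, 0, 0], [-1, 20, 3, 0, 0, 0, -0.71], [-1, 0, 0, 0, 0, 0, -0.71], [-1, 0, 0, 0, 0, 0, -0.71]])

```text
time: 5.0
tool_pos: [564.8, -128.1, 206.8]
tcp_rot: [180.0, 0.0, 91.9]
ft_force: [-0.3, 0.6, -1.1]
finger_gap: 15.2
grip_force: 39.0
```

Call:
apply_moves(steps=[[-1, 0, 0, 0, 0, 0, 0], [-1, 0, 0, 0, 0, 0, 0], [-1, 0, 0, 0, 0, 0, 0], [-1, 0, 0, 0, 0, 0, 0], [-1, 0, 0, 0, 0, 0, 0], [-1, 0, 0, 0, 0, 0, 0], [-1, 0, 0, 0, 0, 0, 0], [-1, 0, 0, 0, 0, 0, 0]])

```text
time: 5.8
tool_pos: [564.6, -129.2, 206.3]
tcp_rot: [180.0, 0.0, 91.6]
ft_force: [0.3, 0.1, -1.1]
finger_gap: 15.5
grip_force: 39.0
```

Run:
```python
from m import *
s=r.sense(); print(s['tool_pos'],s['tcp_rot'],s['finger_gap'])
d=snap('wrist'); np.savez('pics/e',**d); cv2.imwrite('pics/e.png',d['color'])
e=snap('side'); np.savez('pics/f',**e)
P=cloud(d); H=hsv(d); h,s,v=[H[...,i].astype(int) for i in range(3)]
Z=P[...,2]; rr=(np.hypot(P[...,0]-565,P[...,1]+70)<40)
# black outline on table plane via ray
ys,xs=np.nonzero((v<60)); q=np.array([ray(d,x,y,125) for x,y in zip(xs,ys)])
k=(abs(q[:,0]-565)<25)&(abs(q[:,1]+70)<32); print('slot px',xs[k].mean(),ys[k].mean(),cv2.minAreaRect(q[k,:2].astype(np.float32)))
rep('table',P,(abs(Z-125)<3)&(s<60))
red=((h<8)|(h>172))&(s>150)
rep('bar',P,red&(P[...,1]>-60)&(Z>150)&(Z<185))
rep('guard',P,(h>20)&(h<35)&(s>140)&(Z>172)&(Z<190)&(P[...,1]>-50))
ys,xs=np.nonzero(red&(P[...,1]<-90)&(Z>150)&(Z<260));print('head px',xs.min(),xs.max(),ys.min(),ys.max()) if len(xs) else 0
rep('head',P,red&(P[...,1]<-90)&(Z>170)&(Z<260))
```

```text
[ 564.61780469 -129.22631241  206.28651399] [1.79999857e+02 1.83460241e-04 9.16420099e+01] 15.52313921635177
slot px 261.67576791808875 108.28668941979522 ((565.3015747070312, -70.0089340209961), (18.84926986694336, 43.243350982666016), 1.9205586910247803)
table 84991 rect c [546.5 -69.5] wh 319.0 123.1 ang 1.66 z [123.2 124.6 126.1]
bar 920 rect c [475.  -25.9] wh 16.7 11.6 ang 6.7 z [163.2 170.2 173.4]
guard 0
head px 236 279 195 331
head 5589 rect c [ 564.6 -128.8] wh 18.4 50.9 ang 2.11 z [204.7 229.  230.4]
```

View pics/e.png

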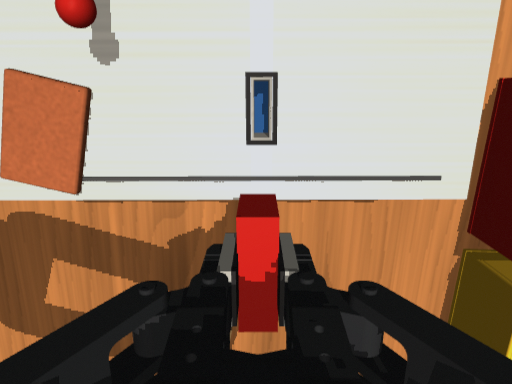

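The wrist view shows the slot at (262,108) and the held red head aligned at (257,265). Next I'll move over the slot and stop just above the mouth.

Call:
apply_moves(steps=[[-1, 15, 0.6, 0, 0, 0, 0], [-1, 20, 0.8, 0, 0, 0, 0], [-1, 15, 0.6, 0, 0, 0, 0], [-1, 8.8, 0.4, 10, 0, 0, 0], [-1, 0, 0, 14, 0, 0, 0], [-1, 0, 0, 12, 0, 0, 0], [-1, 0, 0, 4, 0, 0, 0], [-1, 0, 0, 2, 0, 0, 0]])

```text
time: 6.7
tool_pos: [564.5, -70.8, 162.7]
tcp_rot: [-179.9, -0.0, 91.6]
ft_force: [-1.3, -0.6, -0.5]
finger_gap: 15.2
grip_force: 39.0
```

Call:
apply_moves(steps=[[-1, 0, 0, 0, 0, 0, 0], [-1, 0, 0, 0, 0, 0, 0], [-1, 0, 0, 0, 0, 0, 0], [-1, 0, 0, 0, 0, 0, 0], [-1, 0, 0, 0, 0, 0, 0], [-1, 0, 0, 0, 0, 0, 0], [-1, 0, 0, 0, 0, 0, 0], [-1, 0, 0, 0, 0, 0, 0]])

```text
time: 7.5
tool_pos: [565.3, -70.3, 164.3]
tcp_rot: [-180.0, -0.0, 91.7]
ft_force: [-0.3, 0.2, -0.6]
finger_gap: 15.0
grip_force: 39.0
```

Run:
```python
from m import *
s=r.sense(); print(s['tool_pos'],s['tcp_rot'],s['ft_force'])
a,b=snap('wrist')['color'],snap('side')['color']
c=snap('scene')['color']
f=lambda i,x,y:cv2.resize(i[y:y+75,x:x+100],(400,300),interpolation=2)
cv2.imwrite('pics/g.png',np.vstack([np.hstack([cv2.resize(a,(400,300)),f(b,205,160)]),np.hstack([f(c,190,145),f(c,190,145)])]))
```

```text
[565.31344845 -70.32106967 164.2788382 ] [-1.79997764e+02 -1.26583192e-03  9.16524471e+01] [-0.26499971  0.21532118 -0.56995876]
```

View pics/g.png

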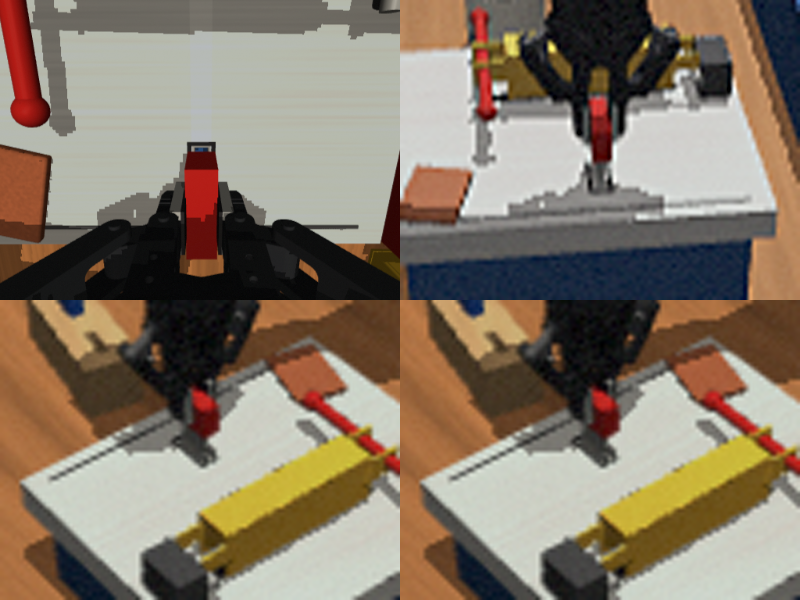

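The gauge is centred over the slot: in the wrist panel it is at (201,160) with the slot's edge directly ahead. I'll lower it.

Call:
apply_moves(steps=[[-1, 0, 0, 3, 0, 0, 0], [-1, 0, 0, 3, 0, 0, 0], [-1, 0, 0, 3, 0, 0, 0], [-1, 0, 0, 3, 0, 0, 0], [-1, 0, 0, 3, 0, 0, 0], [-1, 0, 0, 3, 0, 0, 0], [-1, 0, 0, 3, 0, 0, 0], [-1, 0, 0, 3, 0, 0, 0]])

```text
time: 8.45
tool_pos: [565.3, -70.3, 140.0]
tcp_rot: [-180.0, -0.0, 91.6]
ft_force: [0.2, -0.3, -0.2]
finger_gap: 15.3
grip_force: 39.0
```

No contact, so the blade is inside the slot. I'll go on down until the shoulders touch.

Call:
apply_moves(steps=[[-1, 0, 0, 2, 0, 0, 0], [-1, 0, 0, 2, 0, 0, 0], [-1, 0, 0, 1, 0, 0, 0], [-1, 0, 0, 1, 0, 0, 0], [-1, 0, 0, 1, 0, 0, 0], [-1, 0, 0, 0.5, 0, 0, 0], [-1, 0, 0, 0.5, 0, 0, 0], [-1, 0, 0, 0.5, 0, 0, 0]])

```text
time: 9.25
tool_pos: [565.4, -70.3, 131.8]
tcp_rot: [180.0, 0.0, 91.7]
ft_force: [-0.3, -0.0, -1.5]
finger_gap: 15.4
grip_force: 39.0
```

Call:
apply_moves(steps=[[-1, 0, 0, 0.5, 0, 0, 0], [-1, 0, 0, 0.5, 0, 0, 0], [-1, 0, 0, 0, 0, 0, 0], [-1, 0, 0, 0, 0, 0, 0], [-1, 0, 0, 0, 0, 0, 0], [-1, 0, 0, 0, 0, 0, 0], [-1, 0, 0, 0, 0, 0, 0], [-1, 0, 0, 0, 0, 0, 0]])

```text
time: 10.05
tool_pos: [565.5, -70.4, 131.7]
tcp_rot: [180.0, 0.0, 91.7]
ft_force: [-3.1, 0.7, 5.9]
finger_gap: 15.2
grip_force: 39.9
```

Call:
apply_moves(steps=[[-1, 0, 0, 0.3, 0, 0, 0], [-1, 0, 0, 0.3, 0, 0, 0], [-1, 0, 0, 0, 0, 0, 0], [-1, 0, 0, 0, 0, 0, 0], [-1, 0, 0, 0, 0, 0, 0], [-1, 0, 0, 0, 0, 0, 0], [-1, 0, 0, 0, 0, 0, 0], [-1, 0, 0, 0, 0, 0, 0]])

```text
time: 10.85
tool_pos: [565.5, -70.4, 131.7]
tcp_rot: [180.0, 0.0, 91.7]
ft_force: [-6.1, 1.7, 9.5]
finger_gap: 15.3
grip_force: 40.5
```

Run:
```python
from m import *
s=r.sense(); print(s['tool_pos'],s['ft_force'])
d=snap('wrist'); P=cloud(d); H=hsv(d); h,s,v=[H[...,i].astype(int) for i in range(3)]; Z=P[...,2]
rep('head',P,((h<8)|(h>172))&(s>150)&(np.hypot(P[...,0]-565,P[...,1]+70)<40)&(Z>140))
rep('table',P,(abs(Z-125)<3)&(s<60))
```

```text
[565.54617123 -70.39886844 131.67235713] [-6.07002081  1.73559786  9.48825105]
head 5216 rect c [565.4 -69.9] wh 17.9 50.9 ang 1.53 z [143.1 154.5 155.8]
table 146315 rect c [566.4 -48.2] wh 261.0 165.1 ang 1.76 z [123.3 124.6 125.9]
```

The head's top is 30 mm above the table, so the shoulders are seated. I'll release it and rise.

Call:
apply_moves(steps=[[-0.4, 0, 0, -1, 0, 0, 0], [0, 0, 0, 0, 0, 0, 0], [0.5, 0, 0, 0, 0, 0, 0], [1, 0, 0, 0, 0, 0, 0], [1, 0, 0, 0, 0, 0, 0], [1, 0, 0, -10, 0, 0, 0], [1, 0, 0, -20, 0, 0, 0], [1, 0, 0, -30, 0, 0, 0]])

```text
time: 11.7
tool_pos: [564.1, -70.1, 190.5]
tcp_rot: [-179.8, -0.0, 91.6]
ft_force: [0.1, -0.9, -0.1]
finger_gap: 85.5
grip_force: 0.0
```

Call:
apply_moves(steps=[[1, 0, 0, -30, 0, 0, 0], [1, 0, 0, -30, 0, 0, 0], [1, 30, -15, 0, 0, 0, 0], [1, 40, -20, 0, 0, 0, 0], [1, 40, -20, 0, 0, 0, 0], [1, 40, -20, 0, 0, 0, 0], [1, 20, -10, 0, 0, 0, 0], [1, 10, -5, 0, 0, 0, 0]])

```text
time: 12.5
tool_pos: [469.4, 108.7, 252.2]
tcp_rot: [179.9, -0.0, 91.8]
ft_force: [0.0, -0.4, -0.0]
finger_gap: 85.5
grip_force: 0.0
```

Call:
apply_moves(steps=[[1, 0, 0, 0, 0, 0, 0], [1, 0, 0, 0, 0, 0, 0], [1, 0, 0, 0, 0, 0, 0], [1, 0, 0, 0, 0, 0, 0], [1, 0, 0, 0, 0, 0, 0], [1, 0, 0, 0, 0, 0, 0], [1, 0, 0, 0, 0, 0, 0], [1, 0, 0, 0, 0, 0, 0]])

```text
time: 13.3
tool_pos: [470.2, 106.9, 251.2]
tcp_rot: [-180.0, -0.0, 91.6]
ft_force: [0.0, -1.0, -0.1]
finger_gap: 85.4
grip_force: 0.0
```

Run:
```python
from m import *
s=r.sense(); print(s['tool_pos'],s['tcp_rot'],s['finger_gap'])
d=snap('wrist'); P=cloud(d); H=hsv(d); h,s,v=[H[...,i].astype(int) for i in range(3)]; Z=P[...,2]
red=((h<8)|(h>172))&(s>150)
rep('bar',P,red&(Z>155)&(Z<180)&(P[...,0]<500)&(P[...,1]>-60)); 
for y in (85,100,115): rep(f'bar{y}',P,red&(Z>155)&(Z<180)&(P[...,0]<500)&(abs(P[...,1]-y)<4))
rep('guard',P,(h>20)&(h<35)&(s>140)&(Z>172)&(Z<190))
e=snap('side');f=lambda i,x,y:cv2.resize(i[y:y+75,x:x+100],(400,300),interpolation=2)
cv2.imwrite('pics/k.png',np.hstack([cv2.resize(d['color'],(400,300)),f(e['color'],205,160)]))
```

```text
[470.20838014 106.90802747 251.1735026 ] [-1.79997005e+02 -5.49448538e-04  9.16443893e+01] 85.35388036092499
bar 3214 rect c [470.9  61.9] wh 16.7 167.5 ang 1.8 z [166.  169.3 172.6]
bar85 170 rect c [469.9  85. ] wh 10.7 7.9 ang 0.23 z [165.9 169.1 170.9]
bar100 172 rect c [469.6 100. ] wh 10.6 7.9 ang 0.16 z [166.2 169.2 171.1]
bar115 176 rect c [469.2 115. ] wh 10.3 7.9 ang 1.07 z [166.7 169.3 170.9]
guard 6352 rect c [551.7  59.9] wh 179.6 37.3 ang 1.44 z [173.3 181.8 183.2]
```

View pics/k.png

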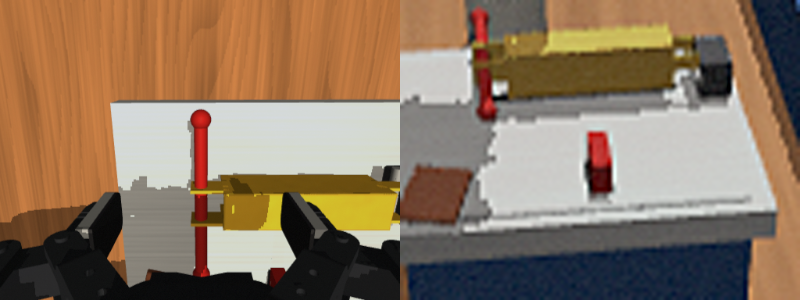

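The gauge stands seated at (598,160) in the side panel. In the wrist panel the bar lies at x≈200 px, under the gripper. I'll descend and grip it.

Call:
apply_moves(steps=[[1, 1, -0.5, 15, 0, 0, 0], [1, 0, 0, 20, 0, 0, 0], [1, 0, 0, 20, 0, 0, 0], [1, 0, 0, 20, 0, 0, 0], [1, 0, 0, 15, 0, 0, 0], [1, 0, 0, 10, 0, 0, 0], [1, 0, 0, 5, 0, 0, 0], [1, 0, 0, 0, 0, 0, 0]])

```text
time: 14.2
tool_pos: [469.4, 108.0, 145.7]
tcp_rot: [-180.0, 0.0, 91.7]
ft_force: [-0.4, -0.3, 0.6]
finger_gap: 85.6
grip_force: 0.0
```

Call:
apply_moves(steps=[[0, 0, 0, 0, 0, 0, 0], [-0.5, 0, 0, 0, 0, 0, 0], [-1, 0, 0, 0, 0, 0, 0], [-1, 0, 0, 0, 0, 0, 0], [-1, 0, 0, 0, 0, 0, 0], [-1, 0, 0, 0, 0, 0, 0], [-1, 0, 0, 0, 0, 0, 0], [-1, 0, 0, 0, 0, 0, 0]], squeeze=40)

```text
time: 15.0
tool_pos: [469.6, 108.0, 146.2]
tcp_rot: [-180.0, 0.0, 91.7]
ft_force: [-1.5, 0.0, 1.5]
finger_gap: 10.6
grip_force: 38.9
```

Call:
apply_moves(steps=[[-1, 0, 1, -8.2, 0, 0, 0], [-1, 0, 1, -8.2, 0, 0, 0], [-1, 0, 1.7, -8.1, 0, 0, 0], [-1, 0, 1.8, -8.1, 0, 0, 0], [-1, 0, 2.4, -8, 0, 0, 0], [-1, 0, 2.4, -8, 0, 0, 0], [-1, 0, 3.1, -7.7, 0, 0, 0], [-1, 0, 3.1, -7.7, 0, 0, 0]])

```text
time: 15.8
tool_pos: [485.1, 108.4, 210.6]
tcp_rot: [-179.8, 0.0, 91.7]
ft_force: [-7.1, 0.2, -2.0]
finger_gap: 10.6
grip_force: 38.9
```

Call:
apply_moves(steps=[[-1, 0, 3.8, -7.4, 0, 0, 0], [-1, 0, 3.8, -7.4, 0, 0, 0], [-1, 0, 4.4, -7, 0, 0, 0], [-1, 0, 4.4, -7, 0, 0, 0], [-1, 0, 5, -6.6, 0, 0, 0], [-1, 0, 5, -6.6, 0, 0, 0], [-1, 0, 5.6, -6.2, 0, 0, 0], [-1, 0, 5.6, -6.2, 0, 0, 0]])

```text
time: 16.6
tool_pos: [521.5, 109.6, 266.9]
tcp_rot: [-179.7, 0.0, 91.7]
ft_force: [-21.4, -1.2, 15.4]
finger_gap: 10.3
grip_force: 39.3
```

Call:
apply_moves(steps=[[-1, 0, 6.1, -5.7, 0, 0, 0], [-1, 0, 6.1, -5.7, 0, 0, 0], [-1, 0, 6.5, -5.1, 0, 0, 0], [-1, 0, 6.5, -5.1, 0, 0, 0], [-1, 0, 0, 0, 0, 0, 0], [-1, 0, 0, 0, 0, 0, 0], [-1, 0, 0, 0, 0, 0, 0], [-1, 0, 0, 0, 0, 0, 0]])

```text
time: 17.4
tool_pos: [548.5, 110.5, 290.2]
tcp_rot: [179.9, -0.0, 91.7]
ft_force: [-15.0, -0.9, 16.6]
finger_gap: 10.1
grip_force: 40.7
```

Run:
```python
from m import *
s=r.sense(); print(s['time'],s['tool_pos'],s['tcp_rot'],s['ft_force'],s['finger_gap'],s['grip_force'])
im=[]
hx,hz=np.array([542.8,9.4])+np.array([[.9996,-.0297],[.0297,.9996]])@[120,50],150
for n in('scene','side','wrist'):
    d=snap(n); P=cloud(d); H=hsv(d); h,q,v=[H[...,i].astype(int) for i in range(3)]; im.append(d['color'])
    X=(P-np.array([*hx,150]))@np.array([[.9996,-.0297,0],[.0297,.9996,0],[0,0,1]])
    out,y,z=-X[...,0],X[...,1],X[...,2]
    red=((h<8)|(h>172))&(q>150)&(z>60)&(z<200)&(abs(y)<95)&(out>40)&(out<200)
    m=red&(y<-25)&(y>-70)
    if m.sum()>5: print(n,'bar angle',m.sum(),np.degrees(np.arctan2(np.median(z[m]),np.median(out[m])))-4.5, np.median(z[m]),np.median(out[m]))
    g=(h>20)&(h<35)&(q>140)&(z>10)&(z<200)&(abs(y)<17)&(out>30)&(out<160)
    if g.sum()>20: print(n,'guard slope',g.sum(),np.degrees(np.arctan(np.polyfit(out[g],z[g],1)[0])))
    m=red=((h<8)|(h>172))&(q>150)&(np.hypot(P[...,0]-565,P[...,1]+70)<40)&(P[...,2]>120)&(P[...,2]<175); rep('gauge',P,m)
f=lambda i,x,y:cv2.resize(i[y:y+113,x:x+150],(400,300),interpolation=2)
cv2.imwrite('pics/z.png',np.hstack([f(im[0],180,100),f(im[1],180,110)]))
```

```text
17.4 [548.51225299 110.45665289 290.15884014] [ 1.79911567e+02 -1.71842893e-02  9.16726702e+01] [-15.00189236  -0.86103861  16.55073278] 10.09474890639214 40.69504737854004
scene bar angle 34 51.69751147894026 157.828002098139 105.66656564478188
scene guard slope 56 34.28572676084415
gauge 93 rect c [566.5 -69.3] wh 53.4 34.6 ang 54.84 z [130.8 150.7 156.6]
side bar angle 20 49.76972773568752 157.56420011592718 113.34764607391429
side guard slope 75 38.726793994906586
gauge 77 rect c [563.2 -75.2] wh 15.8 50.2 ang 1.74 z [128.8 151.6 154.9]
wrist guard slope 60 48.68673971059225
gauge 0
```

View pics/z.png

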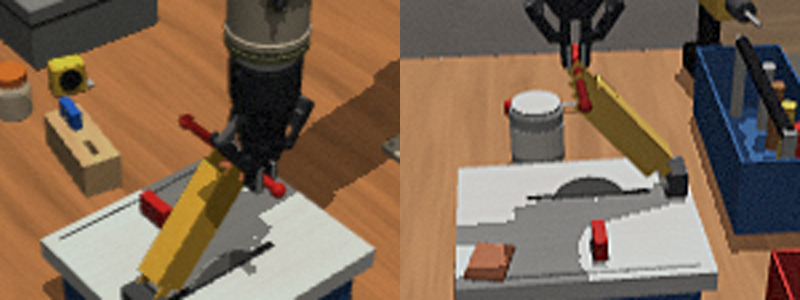

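The guard is at about 50° and the gauge is still seated at (598,240). The tool carries about 22 N of inward radial load on the bar, so I'll ease it along the radius.

Call:
apply_moves(steps=[[-1, 0, -0.5, -0.7, 0, 0, 0], [-1, 0, -0.5, -0.7, 0, 0, 0], [-1, 0, -0.3, -0.4, 0, 0, 0], [-1, 0, 0, 0, 0, 0, 0], [-1, 0, 0, 0, 0, 0, 0], [-1, 0, 0, 0, 0, 0, 0], [-1, 0, 0, 0, 0, 0, 0], [-1, 0, 0, 0, 0, 0, 0]])

```text
time: 18.35
tool_pos: [547.6, 110.4, 289.7]
tcp_rot: [179.9, -0.0, 91.7]
ft_force: [-6.7, 0.2, 4.4]
finger_gap: 10.0
grip_force: 39.5
```

Call:
apply_moves(steps=[[-1, 0, 0, 0, 0, 0, 0], [-1, 0, 0, 0, 0, 0, 0], [-1, 0, 0, 0, 0, 0, 0], [-1, 0, 0, 0, 0, 0, 0], [-1, 0, 0, 0, 0, 0, 0], [-1, 0, 0, 0, 0, 0, 0], [-1, 0, 0, 0, 0, 0, 0], [-1, 0, 0, 0, 0, 0, 0]])

```text
time: 19.15
tool_pos: [547.6, 110.4, 289.7]
tcp_rot: [180.0, -0.0, 91.7]
ft_force: [-7.7, 0.5, 4.7]
finger_gap: 10.3
grip_force: 39.5
```

Run:
```python
from m import *
s=r.sense(); print(s['tool_pos'],s['ft_force'],s['finger_gap'],abs(s['qd']).max())
for n in('scene','side'):
    d=snap(n);P=cloud(d);H=hsv(d);h,q=H[...,0].astype(int),H[...,1]
    hx=np.array([542.8,9.4])+np.array([118.5,53.5])
    X=(P-np.array([*hx,150]))@np.array([[.9996,-.0297,0],[.0297,.9996,0],[0,0,1]]);o,y,z=-X[...,0],X[...,1],X[...,2]
    m=((h<8)|(h>172))&(q>150)&(z>60)&(z<200)&(y<-25)&(y>-70)&(o>40)&(o<200)
    print(n,m.sum(),np.degrees(np.arctan2(np.median(z[m]),np.median(o[m])))-4.5)
print(r.hand_in())
```

```text
[547.61002747 110.41282319 289.66348867] [-7.71502756  0.47048704  4.6689346 ] 10.271400231044334 0.06599428237577872
scene 32 51.32198881546725
side 21 49.46588294775818
the job is handed in; nothing more can be done
None
```

The red gauge is seated in the saw's slot with its shoulders on the table and released, and the arm is holding the guard steady at about 50° (two camera readings: 49.5° and 51.3°); handed in at about 19 s.

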